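# Load a power module into a spring board holder

### The arm

A 6-joint arm with a two-finger parallel gripper is mounted at the origin on a cart in front of the work surface, level with it; the furniture and walls round the work are solid. World frame = base frame: x ahead of the robot, y to its left, z up, the work surface at z = 0. Lengths are in m, angles in rad, forces in N, time in s.
With the tool pointing down it reaches from about 0.35 to 0.925 m from the base axis. Payload 6.4 kg.
Tool frame: the origin (TCP) lies between the finger pads; the fingertips stand 14 mm ahead of it and the grasp point (between the pads) lies 5 mm behind it (arm.tip_extent is the z of the fingertips in the tool frame, in m); z points along the fingers, y is the line along which they close (so a half turn about z gives the same grasp; the last joint's range is limited). The gripper opens to 94 mm and grips with 3 to 60 N. Pads are 16 mm wide; open, the fingers measure 119 mm over their backs; the gripper's body (75 mm by 177 mm) begins 78 mm behind the grasp point.
Start: joints at [-1.452, 0.245, 1.558, -0, 1.339, -0.174], TCP at [0.188, -0.622, 0.219] pointing down, gripper open.
Joint ranges: [-3.13, 3.13], [-1.02, 2.26], [0.13, 2.54], [-0.95, 4.09], [0.21, 2.88], [-2.74, 2.74]. Speed limits (rad/s): [2.57, 2.57, 3.14, 3.14, 3.14, 3.14].

### API

Orientations are given as a rotation vector (axis times angle).
In Python, from plant import arm, cams, job gives the robot as it stands.
- The arm moves only by the tool carry_out, never from a script. Its argument "series" is one flat list of numbers, 6 for each row, row after row: the shift along the tool's x, y, z in m, then the turn, a rotation vector about the tool's x, y, z in rad. In form: [x, y, z, wx, wy, wz, x, y, z, wx, wy, wz, ...]. A call has 1 to 5 rows; each row is the pose to reach, as a shift and turn from the pose commanded when the call began, along the tool's axes at that moment; what a row does not reach only later rows make up. A row lasts 1/12 s, in which the tool goes at most 41.7 mm and 7.16 degrees, less where a joint would pass 70% of its speed; a pose out of reach is approached as far as the arm can. A call with a gripper value outside its range is refused whole. "fingers" is the opening, from 0 (shut) to 1 (fully open), set as the call begins (left out, the last holds). The fingers move at their own pace and stop on an object; "grip_force" is the grip in N (left out, the last holds). Time passes only in rows, so rows that repeat a pose let the fingers close. It gives the time, the measured TCP pose, the force, the opening and the grip force at its end, in the units of the state.
- arm.get_obs(): the state, without advancing time (a new reading comes with each control period).
- cams.get_image(name): name is "scene" or "top"; returns (picture, depth): 480x640x3 uint8, blue, green, red; 480x640 float32, m along the optical axis (not along the pixel's ray), 0 where there is no reading.
- cams.camera_model(name): a dict with "fx", "fy", "cx", "cy" (pixels), "dist" ([k1, k2, p1, p2, k3] as OpenCV has them; the pictures are not rectified), "eye" and "rotation" of the camera in the world. Camera axes: x right, y down, z forward; pixel columns grow to the right and rows downward; lengths in m; the calibration is good to about 2 mm. A picture is of the moment at which its call begins. camera_model takes no time and is no camera call.
- job.finish_job(): hands the job in; it is judged then, once.
The state is a dict: "time_s": time; "joint_positions": joint angles; "joint_velocities": joint speeds; "joint_efforts": joint torques, N m; "eef_pos": TCP position; "eef_rot": TCP orientation; "ft_force": force on the tool from outside, world axes, zero at the start; "ft_torque": the same for the moment, N m; "gripper_width": opening from 0.0 (shut) to 1.0 (fully open); "finger_force": force on a finger pad.
Only numpy, scipy, OpenCV 4.12 (cv2) and the standard library are available. Lean on these libraries where they do the work, as an engineer would, in place of code of your own. Each camera call takes 0.05 s, during which the arm holds its last target. There are 200 camera calls.

### The job

Pick up the power module by its heat sink and load it into the spring board holder, heat sink up: push one end of its plate into the groove of one sprung jaw until the jaw gives way, lower the other end past the lip of the other jaw, and let the springs take it back so that it sits level and centred with both ends in the grooves; let go of it. Feel your way gently, forcing neither the plate nor the jaws, and leave the other things on the bench where they are.

Things in the scene. Friction and masses are not known exactly. Their poses are not given: they have to be found in the camera images.
- holder: Bare metal spring board holder, fixed: base plate 270x90x12 mm, above it a rail along x with two facing jaws sprung inward. Origin: centre of the base's underside; x along the rail, z up. The rail is clamped at a height that varies and is not reported: the jaws' ledge tops lie somewhere from 60 to 70 mm above the origin. More than 30 N in all between board and holder damages them.
- holder_axis (a point): Centre of the base plate's top, 12 mm above the holder's origin, same axes. Jaws are 60 mm wide (y), centred on y = 0. Each has a groove facing the other: flat ledge below, 9 mm clear, then a 6 mm lip with round nose; lip top = jaw top, 15 mm above the ledge. At rest, from the middle along x: ledges begin at 52 mm, lip noses at 64, groove backs at 72 (144 apart), jaws end at 90.
- jaw_a (a joint): How far the jaw at the holder's -x end is pushed outward (m): 0 at rest at its inner stop, 0.022 hard on its outer stop. It gives at 4 N and takes 0.45 N more per mm (12 N at 18 mm); released, it springs back. For the plate's other end to pass the opposite lip it must be back by some 15 to 20 mm.
- jaw_b (a joint): The same for the jaw at the +x end, pushed outward along +x: equal spring, 0 at rest, 0.022 at its outer stop. With the board held in both grooves each jaw reads about 0.003. The rail's end stops stand beyond the jaws at 124 to 132 mm from the middle, their tops 13 mm above the ledges.
- board: The power module, loose, first flat on the bench: bare aluminium plate 150 (x) by 90 (y) by 6 mm, in its middle a finned grey heat sink 40 (x) by 50 (y) mm rising 34 mm above the plate, to hold it by. 0.2 to 0.35 kg. Small parts up to 10 mm high near the plate's corners; same both ways round. Origin: centre of the plate's underside, z up.
- board_mid (a point): Middle of the power module, 20 mm above the plate's underside, inside the heat sink; x along the 150 mm length, z up out of the heat sink.
- tape_measure: Bystander: tape measure standing on its flat, 66x87x64 mm; origin at the middle of its underside.
- masking_tape: Bystander: roll of masking tape lying flat, 105 mm across, 25 mm high; origin at the middle of its underside.
- pencil: Bystander: pencil lying flat, 174 mm long, 7 mm thick; origin at the middle of its underside.
- sanding_block: Bystander: cork sanding block, 116x80x26 mm; origin at the middle of its underside.
- glue_bottle: Bystander: glue bottle standing upright, 50x57x173 mm; origin at the middle of its underside.
- parts_case: Bystander: shut parts case lying flat, 124x174x37 mm; origin at the middle of its underside.
- chalk: Bystander: stick of chalk lying between board and holder, 76 mm long, 11 mm thick; origin at the middle of its underside.
There are look-alikes about, which are no part of the job. There is more than one size of the board; the one meant has the size given above.

How it is judged:
On the way:
1. one end of the plate pushes a jaw back by at least 12 mm while the plate is still tilted, its other end up (value of joint any of jaw_a, jaw_b above 0.012 m and contact force between board and holder above 4 N and angle between board_mid's own z axis and vertical above 0.05 rad), for 0.1 s.
At the end, for the whole second after the job is handed in: The board is at rest, heat sink up and level within 0.03 rad, its ends in both grooves under the lips, centred within 3 mm along the holder and 12 mm across it and in line with it within 0.06 rad, each jaw pushed out 1 to 5 mm by it (value of joint jaw_a between 0.001 and 0.005 m and value of joint jaw_b between 0.001 and 0.005 m and angle between board_mid's own z axis and vertical below 0.03 rad and x of board_mid in the frame of holder between -0.003 and 0.003 m and y of board_mid in the frame of holder between -0.012 and 0.012 m and z of board_mid in the frame of holder between 0.076 and 0.095 m and angle between the x axis of board_mid and the x axis of holder, either way round below 0.06 rad and contact force between board and holder above 2 N and linear speed of board below 0.01 m/s); the robot touches nothing.
It fails at once if board and holder press on each other with more than 30 N in all (contact force between board and holder above 30 N).
It fails at once if a bystander is moved by more than 20 mm (distance of any of tape_measure, masking_tape, pencil, sanding_block, glue_bottle, parts_case, chalk from where it was at the start of the episode above 0.02 m).
It also fails if it takes over 64 s, if anything falls off the work surface, if the arm or the gripper's body presses on something with over 40 N, if the wrist force passes 120 N, or if a joint passes its speed limit or range.

## Working session

There is one attempt and no reset: what is moved stays moved. The work goes in short steps, Python scripts to look and compute and a tool call to move; the robot and the scene stay as the last step left them, time stands still between calls to the robot, and variables do not carry over. Pictures are saved under pics/ and viewed, at most 10 in all, crops included, and the job is handed in when it is done.

Besides the shell and the picture viewer there is one more tool, called by a JSON object that holds its "method" and its "body", one argument or row to a line. carry_out: Moves the arm, as the interface text tells. Its arguments: {"type":"object","properties":{"series":{"type":"array","items":{"type":"number"}},"fingers":{"type":"number"},"grip_force":{"type":"number"}},"required":["series"]}

```bash
mkdir -p pics; cat > h.py <<'E'
import numpy as np, cv2
from scipy.spatial.transform import Rotation as R
from plant import arm,cams,job
def grab(n,tag):
    im,d=cams.get_image(n); cv2.imwrite(f'pics/{tag}.png',im); np.save(f'pics/{tag}.npy',d); return im,d
def world(n,uv,d):
    m=cams.camera_model(n); K=np.array([[m['fx'],0,m['cx']],[0,m['fy'],m['cy']],[0,0,1]])
    uv=np.asarray(uv,float).reshape(-1,1,2)
    p=cv2.undistortPoints(uv,K,np.array(m['dist'])).reshape(-1,2)
    p=np.c_[p,np.ones(len(p))]*np.asarray(d).reshape(-1,1)
    Rm=np.array(m['rotation'])
    if Rm.shape!=(3,3): Rm=R.from_rotvec(Rm).as_matrix()
    return p@Rm.T+np.array(m['eye'])
def cloud(n,d):
    v,u=np.mgrid[0:480,0:640]
    return world(n,np.c_[u.ravel(),v.ravel()],d.ravel()).reshape(480,640,3)
E
python3 - <<'E'
from h import *
for n in('top','scene'):
    grab(n,n+'0'); m=cams.camera_model(n); print(n,m)
print(arm.get_obs())
E
```

```text
top {'fx': 582.8063383470048, 'fy': 582.8063383470048, 'cx': 320.4097482023798, 'cy': 239.74335208045002, 'dist': array([-0.15918201,  0.        ,  0.        ,  0.        ,  0.        ]), 'eye': array([ 0.34133081, -0.01373576,  1.57604817]), 'rotation': array([-2.19109153,  2.15272817, -0.11925857])}
scene {'fx': 600.0439237876656, 'fy': 600.0439237876656, 'cx': 317.53617616326676, 'cy': 250.32626809966212, 'dist': array([-0.05855607,  0.        ,  0.        ,  0.        ,  0.        ]), 'eye': array([-0.10595648,  1.15791196,  1.02911891]), 'rotation': array([-0.62160215,  2.55695132, -1.28934231])}
{'time_s': 0.1, 'joint_positions': array([-1.45213841e+00,  2.45677192e-01,  1.55885913e+00, -2.27561343e-05,
        1.33872328e+00, -1.74109238e-01]), 'joint_velocities': array([ 0.0014146 , -0.0010238 , -0.0020653 ,  0.00084618,  0.00130739,
       -0.00179287]), 'joint_efforts': array([-1.55817752e-04, -4.16914058e+01, -3.15526915e+01,  6.86599477e-02,
        3.10140685e-02, -5.70788916e-05]), 'eef_pos': array([ 0.18752477, -0.62183031,  0.21851616]), 'eef_rot': array([-3.10634315e+00, -4.58001966e-01, -3.78019381e-05]), 'ft_force': array([-0.79584298,  0.33282988,  0.63726449]), 'ft_torque': array([-0.00575003,  0.0221003 , -0.01886466]), 'finger_force': 0.0, 'gripper_width': 0.9974259901757119}
```

View pics/top0.png

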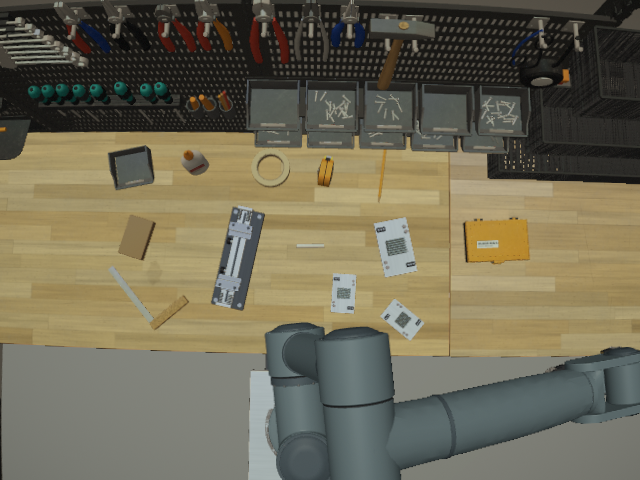

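View pics/scene0.png

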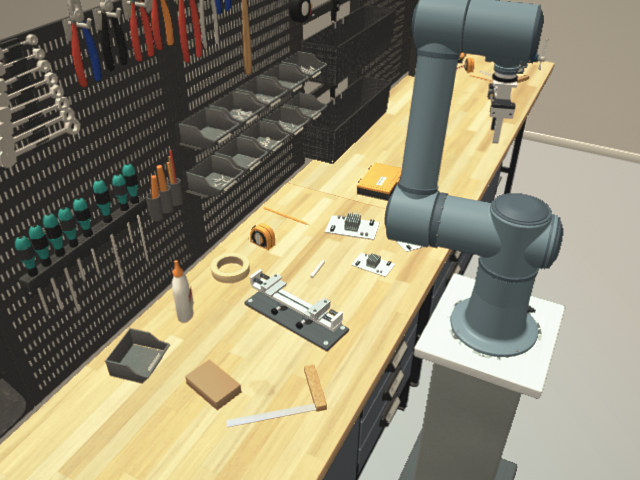

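The large white board is at about (396,247) in the top view, with smaller ones at (343,293) and (402,320). The holder is at (238,258) and the chalk at (310,245). I'll measure the boards and the holder next.

```bash
python3 - <<'E'
from h import *
im=cv2.imread('pics/top0.png'); d=np.load('pics/top0.npy'); P=cloud('top',d)
Z=P[...,2]
for nm,(u0,u1,v0,v1) in dict(big=(365,425,208,285),m=(325,362,265,320),s=(375,430,292,345)).items():
    sub=P[v0:v1,u0:u1]; m=(sub[...,2]>0.0035)&(sub[...,2]<.06)
    g=im[v0:v1,u0:u1].astype(int); w=(g.min(2)>165)
    for name,mm in(('h',m),('sink',sub[...,2]>0.022)):
        pts=sub[mm][:,:2].astype(np.float32)
        if len(pts)>5: print(nm,name,len(pts),cv2.minAreaRect(pts),sub[mm][:,2].max())
sub=P[200:315,205:270]; z=sub[...,2]
for lo,hi in((.005,.02),(.02,.05),(.05,.07),(.07,.078),(.078,.095)):
    mm=(z>lo)&(z<hi); pts=sub[mm][:,:2].astype(np.float32)
    print(lo,len(pts),cv2.minAreaRect(pts), np.median(z[mm]))
# table check
print(np.median(Z[230:240,320:360]),np.median(Z[300:310,270:300]))
E
python3 - <<'E'
import cv2
im=cv2.imread('pics/top0.png')
a=cv2.resize(im[200:315,190:350],None,fx=5,fy=5,interpolation=cv2.INTER_CUBIC); cv2.imwrite('pics/h0.png',a)
b=cv2.resize(im[205:285,355:435],None,fx=7,fy=7,interpolation=cv2.INTER_CUBIC);cv2.imwrite('pics/b0.png',b)
E
```

```text
big h 1544 ((0.4908761978149414, -0.2260098159313202), (0.20868061482906342, 0.16308264434337616), 0.670166552066803) 0.047202705164482994
big sink 211 ((0.44535472989082336, -0.122316375374794), (0.11471422761678696, 0.2779991626739502), 21.34906768798828) 1.576048169088577
m h 633 ((0.3633195161819458, -0.08659693598747253), (0.1451897919178009, 0.09719708561897278), 0.821174681186676) 0.03614623412452289
m sink 78 ((0.35808491706848145, -0.05866454169154167), (0.02747615985572338, 0.09188167005777359), 3.802011251449585) 1.576048169088577
s h 632 ((0.2956504225730896, -0.24684551358222961), (0.1399058997631073, 0.1471460610628128), 0.5070315003395081) 0.03602172634593481
s sink 275 ((0.2997092008590698, -0.13847917318344116), (0.2579328417778015, 0.05141758173704147), 82.82212829589844) 1.576048169088577
0.005 1729 ((0.4540395736694336, 0.20191650092601776), (0.31223437190055847, 0.17471857368946075), 2.005890369415283) 0.010354619390961828
0.02 190 ((0.450191855430603, 0.19863808155059814), (0.08199658244848251, 0.24904754757881165), 80.0367431640625) 0.04657493598390405
0.05 906 ((0.4492539167404175, 0.20130756497383118), (0.062285732477903366, 0.26046690344810486), 78.96595001220703) 0.055907829875223025
0.07 223 ((0.4504280686378479, 0.20074822008609772), (0.06090756133198738, 0.2652587890625), 78.87781524658203) 0.07409062345466144
0.078 416 ((0.450203537940979, 0.2005697786808014), (0.060341719537973404, 0.2644904553890228), 78.56559753417969) 0.08219318993544389
-0.0012726503573550207 -0.0010512608203503415
```

View pics/h0.png

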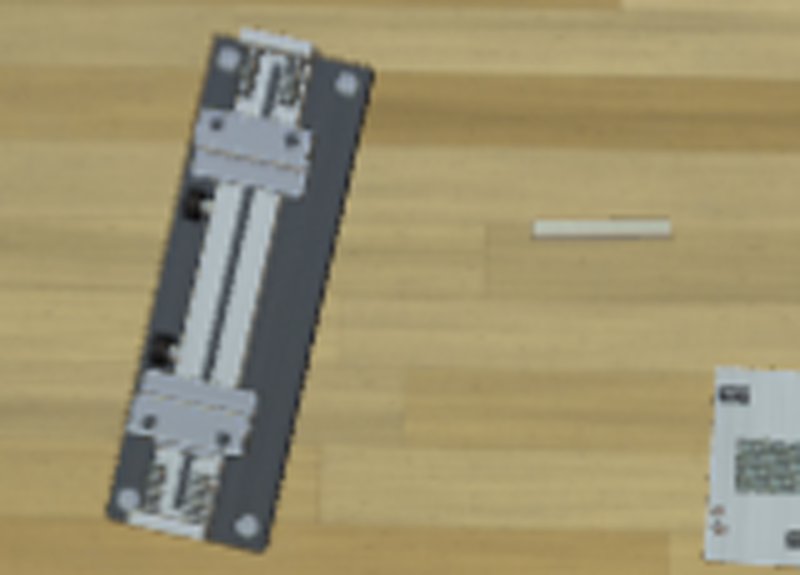

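View pics/b0.png

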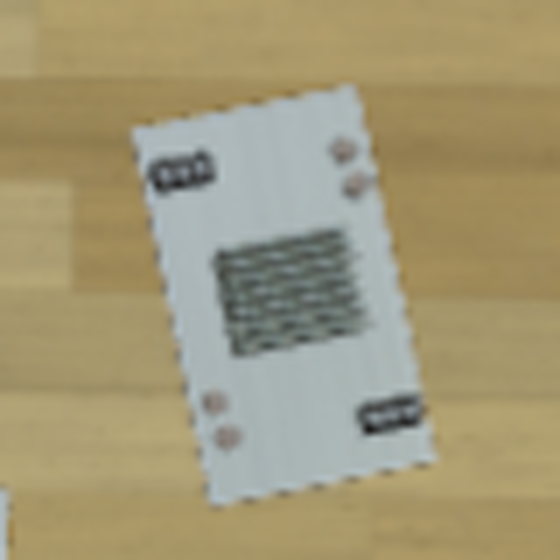

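The crop at 7x shows the board's plate corners at (135,128), (353,85), (436,460) and (210,505). Its heat-sink top corners are about (212,250), (342,230), (370,325) and (233,357). In the holder crop the jaws lie along an axis near the image vertical.

```bash
cat > g.py <<'E'
from h import *
def atz(n,uv,z):
    a=world(n,uv,np.ones(len(uv))); e=np.array(cams.camera_model(n)['eye']); r=a-e
    return e+r*((z-e[2])/r[:,2])[:,None]
E
python3 - <<'E'
from g import *
im=cv2.imread('pics/top0.png'); d=np.load('pics/top0.npy'); P=cloud('top',d)
off=np.array([355,205]); 
def c(x): return (np.array(x,float)+.5)/7-.5+off
q=atz('top',c([(135,128),(353,85),(436,460),(210,505)]),.006)
print(q.round(4),np.linalg.norm(np.diff(q,axis=0),axis=1),q.mean(0))
ax=(q[0]+q[1]-q[2]-q[3])/2; print('ang',np.degrees(np.arctan2(ax[1],ax[0])))
s=atz('top',c([(212,250),(342,230),(370,325),(233,357)]),.04); print(s.round(4),s.mean(0))
# white mask fit
g=im[205:285,355:435]; m=(cv2.cvtColor(g,cv2.COLOR_BGR2HSV)[...,1]<50).astype(np.uint8)
m=cv2.morphologyEx(m,cv2.MORPH_CLOSE,np.ones((9,9)))
n,l,st,_=cv2.connectedComponentsWithStats(m); k=1+st[1:,4].argmax()
v,u=np.nonzero(l==k); w=atz('top',np.c_[u+355,v+205],.006)[:,:2].astype(np.float32); print('mask',cv2.minAreaRect(w))
# sink from depth
sub=P[225:275,378:418]; z=sub[...,2]; mm=(z>.03)&(z<.06); pts=sub[mm].astype(np.float32); print('sink',cv2.minAreaRect(pts[:,:2].copy()),np.median(pts[:,2]),pts[:,:2].mean(0))
mm=(z>.003)&(z<.008);print('plate z',np.median(z[mm]))
# holder
sub=P[200:315,205:270]; z=sub[...,2]; mm=(z>.06)&(z<.095); p=sub[mm].astype(np.float32)
c0,sz,a=cv2.minAreaRect(p[:,:2].copy()); print(c0,sz,a)
t=np.radians(a-90); e=np.array([np.cos(t),np.sin(t)]); f=np.array([-e[1],e[0]])
X=(p[:,:2]-c0)@e; Y=(p[:,:2]-c0)@f
for lo,hi in((-95,-75),(-72,-66),(66,72),(75,95),(124,133),(-133,-124)):
    k=(X*1e3>lo)&(X*1e3<hi); print(lo,hi,k.sum(),np.percentile(p[k,2],[10,50,90]).round(4),Y[k].min(),Y[k].max())
k=(p[:,2]>.079); print('jawX',[ (X[k&(np.sign(X)==s)&(abs(X)<.11)].min(),X[k&(np.sign(X)==s)&(abs(X)<.11)].max()) for s in(-1,1)])
print(R.from_rotvec(arm.get_obs()['eef_rot']).as_matrix().round(3))
E
```

```text
[[ 0.552  -0.1681  0.006 ]
 [ 0.5706 -0.2534  0.006 ]
 [ 0.4247 -0.2862  0.006 ]
 [ 0.406  -0.1983  0.006 ]] [0.08733081 0.14954754 0.08983616] [ 0.48835353 -0.22650816  0.006     ]
ang 12.185552068106992
[[ 0.5013 -0.1944  0.04  ]
 [ 0.5099 -0.2441  0.04  ]
 [ 0.4738 -0.2549  0.04  ]
 [ 0.4608 -0.2027  0.04  ]] [ 0.48645576 -0.22401459  0.04      ]
mask ((0.4881282448768616, -0.22617587447166443), (0.1500951051712036, 0.09158898144960403), 12.385335922241211)
sink ((0.4884054660797119, -0.22731298208236694), (0.04028257355093956, 0.04994127154350281), 12.79183292388916) 0.037848275 [ 0.48758578 -0.22706597]
plate z 0.005390542744396543
(0.4503801763057709, 0.20052656531333923) (0.06131140515208244, 0.26525944471359253) 78.89895629882812
-95 -75 112 [0.0735 0.0823 0.0857] -0.030429086697399025 0.02765200063507418
-72 -66 54 [0.0777 0.0818 0.0863] -0.02949535336580808 0.027998596104603604
66 72 56 [0.0769 0.0813 0.085 ] -0.030547795855293602 0.030655712197691466
75 95 105 [0.0764 0.0817 0.0859] -0.03065569362187351 0.029727508157892022
124 133 56 [0.0712 0.0783 0.0829] -0.02036825569907924 0.020012745100311875
-133 -124 55 [0.0717 0.0788 0.0844] -0.019658194926552325 0.018039799479291286
jawX [(np.float64(-0.10377594313490202), np.float64(-0.06485583170322853)), (np.float64(0.06410211635441905), np.float64(0.10837444280704224))]
[[ 0.957  0.289 -0.   ]
 [ 0.289 -0.957  0.002]
 [ 0.    -0.002 -1.   ]]
```

```bash
cat > t.py <<'E'
from g import *
BC=np.array([.488,-.2265]); HC=np.array([.4504,.2005]); HA=np.radians(-11.2)
def rot(ya,tilt=0):  # ya: world angle of tool y; tilt: about tool x
    y=np.array([np.cos(ya),np.sin(ya),0]); z=np.array([0,0,-1.]); x=np.cross(y,z)
    return R.from_matrix(np.c_[x,y,z])*R.from_rotvec([tilt,0,0])
def delta(p,r):
    o=arm.get_obs(); r0=R.from_rotvec(o['eef_rot'])
    print('now',o['time_s'],o['eef_pos'].round(4),'F',o['ft_force'].round(1),'T',o['ft_torque'].round(2),'w',round(o['gripper_width'],3),'q',o['joint_positions'].round(2))
    print('delta',r0.inv().apply(np.array(p)-o['eef_pos']).round(4),(r0.inv()*r).as_rotvec().round(4))
E
python3 -c "
from t import *
delta([*BC,.12],rot(np.radians(12.4)))"
```

```text
now 0.1 [ 0.1875 -0.6218  0.2185] F [-0.8  0.3  0.6] T [-0.01  0.02 -0.02] w 0.997 q [-1.45  0.25  1.56 -0.    1.34 -0.17]
delta [ 0.4018 -0.2916  0.0991] [-1.1000e-03 -1.4000e-03 -1.4944e+00]
```

{"method": "carry_out", "body": {
  "series": [0.402, -0.292, 0.099, -0.001, -0.001, -1.494, 0.402, -0.292, 0.099, -0.001, -0.001, -1.494, 0.402, -0.292, 0.099, -0.001, -0.001, -1.494, 0.402, -0.292, 0.099, -0.001, -0.001, -1.494, 0.402, -0.292, 0.099, -0.001, -0.001, -1.494]
}}

```text
time_s: 0.52
eef_pos: [0.3118, -0.4577, 0.1779]
eef_rot: [-2.813, -1.399, 0.0]
ft_force: [0.5, -0.7, -0.0]
gripper_width: 1.0
finger_force: 0.0
```

```bash
python3 -c "
from t import *
delta([*BC,.12],rot(np.radians(12.4)))"
```

```text
now 0.5167 [ 0.3118 -0.4577  0.1779] F [ 0.5 -0.7 -0. ] T [-0.08 -0.11 -0.01] w 1.0 q [-1.18  0.06  1.84 -0.    1.24 -0.53]
delta [0.2907 0.001  0.0579] [-3.000e-04 -1.000e-04 -8.639e-01]
```

{"method": "carry_out", "body": {
  "series": [0.2907, 0.001, 0.058, 0, 0, -0.864, 0.2907, 0.001, 0.058, 0, 0, -0.864, 0.2907, 0.001, 0.058, 0, 0, -0.864, 0.2907, 0.001, 0.058, 0, 0, -0.864, 0.2907, 0.001, 0.058, 0, 0, -0.864]
}}

```text
time_s: 0.93
eef_pos: [0.4366, -0.2958, 0.1373]
eef_rot: [-2.246, -2.197, 0.001]
ft_force: [0.7, 0.7, 0.5]
gripper_width: 1.0
finger_force: 0.0
```

```bash
python3 -c "
from t import *
delta([*BC,.1],rot(np.radians(12.4)))"
```

```text
now 0.9333 [ 0.4366 -0.2958  0.1373] F [0.7 0.7 0.5] T [-0.07 -0.14 -0.  ] w 1.0 q [-0.81  0.05  1.93 -0.    1.16 -0.79]
delta [0.0705 0.0499 0.0372] [-0.0004  0.0003 -0.2385]
```

{"method": "carry_out", "body": {
  "series": [0.0705, 0.05, 0.037, 0, 0, -0.2385, 0.0705, 0.05, 0.037, 0, 0, -0.2385, 0.0705, 0.05, 0.037, 0, 0, -0.2385, 0.0705, 0.05, 0.037, 0, 0, -0.2385, 0.0705, 0.05, 0.037, 0, 0, -0.2385]
}}

```text
time_s: 1.35
eef_pos: [0.4877, -0.229, 0.1008]
eef_rot: [-1.976, -2.442, 0.002]
ft_force: [0.1, -0.3, 1.1]
gripper_width: 0.997
finger_force: 0.0
```

```bash
python3 -c "
from t import *
delta([*BC,.024],rot(np.radians(12.4)))
im,d=grab('scene','s1'); cv2.imwrite('pics/s1c.png',cv2.resize(im[170:290,270:450],None,fx=4,fy=4))"
```

```text
now 1.35 [ 0.4877 -0.229   0.1008] F [ 0.1 -0.3  1.1] T [-0.06 -0.12  0.03] w 0.997 q [-0.65  0.13  1.92 -0.    1.09 -0.86]
delta [0.0024 0.0009 0.0768] [-0.0009  0.0005 -0.0062]
```

View pics/s1c.png

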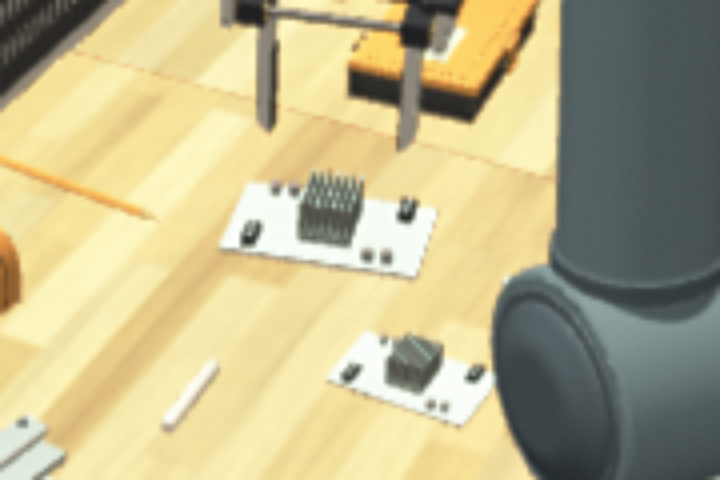

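The open fingers straddle the big board's heat sink along its length (crop around (330,210)). I'll descend, then close.

{"method": "carry_out", "body": {
  "series": [0.002, 0.001, 0.03, 0, 0, -0.006, 0.002, 0.001, 0.055, 0, 0, -0.006, 0.002, 0.001, 0.07, 0, 0, -0.006, 0.002, 0.001, 0.0765, 0, 0, -0.006, 0.002, 0.001, 0.0765, 0, 0, -0.006]
}}

```text
time_s: 1.82
eef_pos: [0.4873, -0.2277, 0.0236]
eef_rot: [-1.971, -2.445, 0.001]
ft_force: [1.1, -1.5, -0.7]
gripper_width: 1.0
finger_force: 0.0
```

{"method": "carry_out", "body": {
  "series": [0, 0, 0, 0, 0, 0, 0, 0, 0, 0, 0, 0, 0, 0, 0, 0, 0, 0, 0, 0, 0, 0, 0, 0, 0, 0, 0, 0, 0, 0],
  "fingers": 0.3,
  "grip_force": 10
}}

```text
time_s: 2.23
eef_pos: [0.4889, -0.227, 0.0251]
eef_rot: [1.967, 2.447, -0.001]
ft_force: [-0.1, -0.2, 0.1]
gripper_width: 0.683
finger_force: 0.0
```

{"method": "carry_out", "body": {
  "series": [0, 0, 0, 0, 0, 0, 0, 0, 0, 0, 0, 0, 0, 0, 0, 0, 0, 0, 0, 0, 0, 0, 0, 0, 0, 0, 0, 0, 0, 0],
  "fingers": 0.2,
  "grip_force": 10
}}

```text
time_s: 2.65
eef_pos: [0.4885, -0.2266, 0.0243]
eef_rot: [1.968, 2.448, -0.001]
ft_force: [-0.0, -0.6, 0.3]
gripper_width: 0.423
finger_force: 10.0
```

{"method": "carry_out", "body": {
  "series": [0, 0, 0, 0, 0, 0, 0, 0, 0, 0, 0, 0, 0, 0, 0, 0, 0, 0],
  "fingers": 0.2,
  "grip_force": 40
}}

```text
time_s: 2.9
eef_pos: [0.4885, -0.2266, 0.0243]
eef_rot: [1.968, 2.448, -0.0]
ft_force: [-0.5, 0.6, 0.9]
gripper_width: 0.424
finger_force: 40.0
```

```bash
python3 -c "
from t import *
delta([*BC,.2],rot(np.radians(12.4)))"
```

```text
now 2.9 [ 0.4885 -0.2266  0.0243] F [-0.5  0.6  0.9] T [ 0.12 -0.23  0.06] w 0.424 q [-0.64  0.26  1.95 -0.    0.94 -0.86]
delta [ 1.000e-04 -5.000e-04 -1.757e-01] [-0.      0.0004  0.0001]
```

{"method": "carry_out", "body": {
  "series": [0, 0, -0.02, 0, 0, 0, 0, 0, -0.06, 0, 0, 0, 0, 0, -0.1, 0, 0, 0, 0, 0, -0.14, 0, 0, 0, 0, 0, -0.17, 0, 0, 0]
}}

```text
time_s: 3.32
eef_pos: [0.4885, -0.2267, 0.1969]
eef_rot: [1.967, 2.447, -0.001]
ft_force: [0.6, 0.3, -2.5]
gripper_width: 0.422
finger_force: 40.0
```

```bash
cat >> t.py <<'E'
U=np.array([np.cos(HA),np.sin(HA)])
def pose(u,z,th,v=0): # holder-frame tcp
    p=HC+U*u+np.array([-U[1],U[0]])*v
    return [*p,z],rot(HA,th)
def uv():
    o=arm.get_obs(); r=o['eef_pos'][:2]-HC; y=R.from_rotvec(o['eef_rot']).as_matrix()
    th=-np.arcsin(y[2,1]); z=o['eef_pos'][2]
    print('t',round(o['time_s'],2),'u',(r@U*1e3).round(1),'v',((r@[-U[1],U[0]])*1e3).round(1),'z',(z*1e3).round(1),'th',th.round(4),'yaw',np.degrees(np.arctan2(y[1,1],y[0,1])).round(2),'roll',round(y[2,0],4),'F(u,v,z)',np.round([o['ft_force'][:2]@U,o['ft_force'][:2]@[-U[1],U[0]],o['ft_force'][2]],1),'T',o['ft_torque'].round(2),'w',o['gripper_width'].round(3))
E
python3 -c "
from t import *
uv();delta(*pose(-.0112,.17,.16))"
```

```text
Traceback (most recent call last):
  File "t.py", line 17, in uv
    print('t',round(o['time_s'],2),'u',(r@U*1e3).round(1),'v',((r@[-U[1],U[0]])*1e3).round(1),'z',(z*1e3).round(1),'th',th.round(4),'yaw',np.degrees(np.arctan2(y[1,1],y[0,1])).round(2),'roll',round(y[2,0],4),'F(u,v,z)',np.round([o['ft_force'][:2]@U,o['ft_force'][:2]@[-U[1],U[0]],o['ft_force'][2]],1),'T',o['ft_torque'].round(2),'w',o['gripper_width'].round(3))
                                                                                                                                                                                                                                                                                                                                             ^^^^^^^^^^^^^^^^^^^^^^^^
AttributeError: 'float' object has no attribute 'round'
```

```bash
sed -i "s/o\['gripper_width'\].round(3)/round(o['gripper_width'],3)/" t.py
python3 -c "
from t import *
uv();delta(*pose(-.0112,.17,.16))"
```

```text
t 3.32 u 120.3 v -411.7 z 196.9 th -0.0006 yaw 12.41 roll -0.0019 F(u,v,z) [ 0.5  0.4 -2.5] T [-0.08 -0.17 -0.01] w 0.422
now 3.3167 [ 0.4885 -0.2267  0.1969] F [ 0.6  0.3 -2.5] T [-0.08 -0.17 -0.01] w 0.422 q [-0.64  0.    1.86 -0.    1.27 -0.86]
delta [0.43   0.0443 0.0261] [0.1587 0.0347 0.411 ]
```

{"method": "carry_out", "body": {
  "series": [0.04, 0.004, 0, 0.015, 0.003, 0.04, 0.08, 0.008, 0, 0.03, 0.006, 0.08, 0.12, 0.012, 0, 0.045, 0.01, 0.12, 0.16, 0.016, 0, 0.06, 0.013, 0.16, 0.2, 0.02, 0, 0.075, 0.016, 0.2]
}}

```text
time_s: 3.73
eef_pos: [0.4636, -0.0252, 0.1933]
eef_rot: [-2.163, -2.193, 0.077]
ft_force: [0.4, 1.0, -3.8]
gripper_width: 0.422
finger_force: 40.0
```

{"method": "carry_out", "body": {
  "series": [0, 0, 0, 0, 0, 0]
}}

```text
time_s: 3.82
eef_pos: [0.463, -0.0213, 0.1928]
eef_rot: [-2.152, -2.199, 0.076]
ft_force: [0.2, -1.0, -4.0]
gripper_width: 0.424
finger_force: 40.0
```

```bash
python3 -c "
from t import *
uv();delta(*pose(-.0112,.17,.16))"
```

```text
t 3.82 u 55.5 v -215.1 z 192.8 th 0.0796 yaw 1.27 roll 0.0112 F(u,v,z) [ 0.3 -0.9 -4. ] T [-0.1  -0.15  0.02] w 0.424
now 3.8167 [ 0.463  -0.0213  0.1928] F [ 0.2 -1.  -4. ] T [-0.1  -0.15  0.02] w 0.424 q [-0.28 -0.12  2.   -0.01  1.35 -0.3 ]
delta [ 0.2241 -0.0168  0.0267] [0.0789 0.0148 0.2166]
```

{"method": "carry_out", "body": {
  "series": [0.04, -0.003, 0, 0.015, 0.003, 0.04, 0.08, -0.006, 0, 0.03, 0.006, 0.08, 0.12, -0.009, 0, 0.045, 0.009, 0.12, 0.16, -0.012, 0, 0.06, 0.012, 0.17, 0.2, -0.015, 0.01, 0.079, 0.015, 0.217]
}}

```text
time_s: 4.23
eef_pos: [0.4466, 0.1744, 0.188]
eef_rot: [-2.342, -1.907, 0.149]
ft_force: [1.4, 0.1, -3.3]
gripper_width: 0.422
finger_force: 40.0
```

{"method": "carry_out", "body": {
  "series": [0.024, -0.002, 0.016, 0, 0, 0, 0.024, -0.002, 0.016, 0, 0, 0, 0.024, -0.002, 0.016, 0, 0, 0, 0.024, -0.002, 0.016, 0, 0, 0]
}}

```text
time_s: 4.57
eef_pos: [0.4464, 0.1965, 0.171]
eef_rot: [-2.338, -1.909, 0.154]
ft_force: [-0.3, 0.4, -3.4]
gripper_width: 0.424
finger_force: 40.0
```

```bash
python3 -c "
from t import *
uv();delta(*pose(-.0112,.125,.16))
grab('top','t2'); im,d=grab('scene','s2'); cv2.imwrite('pics/s2c.png',cv2.resize(im[200:360,220:380],None,fx=3.7,fy=3.7,interpolation=cv2.INTER_CUBIC))"
```

```text
t 4.57 u -3.1 v -4.7 z 171.0 th 0.1567 yaw -11.55 roll -0.0033 F(u,v,z) [-0.4  0.3 -3.4] T [-0.08 -0.22  0.  ] w 0.424
now 4.5667 [0.4464 0.1965 0.171 ] F [-0.3  0.4 -3.4] T [-0.08 -0.22  0.  ] w 0.424 q [ 0.15 -0.    1.93  0.05  1.36  0.34]
delta [ 0.0048 -0.0008  0.0467] [ 0.0033  0.0024 -0.0061]
```

View pics/s2c.png

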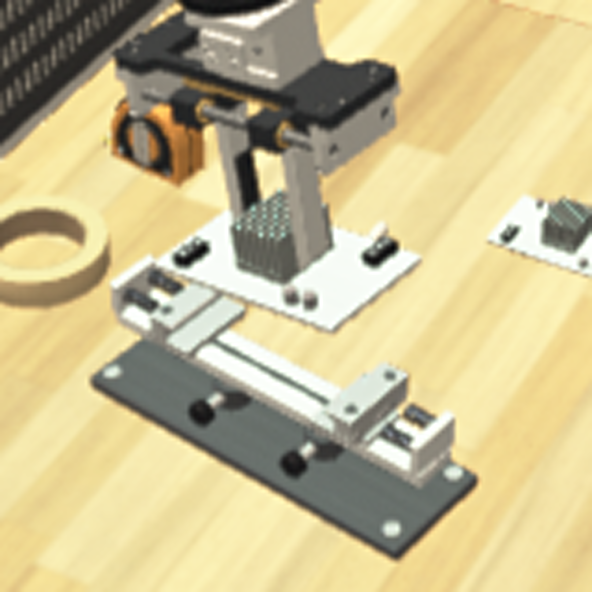

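{"method": "carry_out", "body": {
  "series": [0.005, 0.001, 0.02, 0.003, 0.002, -0.006, 0.005, 0.001, 0.04, 0.003, 0.002, -0.006, 0.005, 0.001, 0.055, 0.003, 0.002, -0.006, 0.005, 0.001, 0.055, 0.003, 0.002, -0.006, 0.005, 0.001, 0.055, 0.003, 0.002, -0.006]
}}

```text
time_s: 5.08
eef_pos: [0.4401, 0.2026, 0.117]
eef_rot: [-2.331, -1.911, 0.153]
ft_force: [0.4, 0.2, -3.2]
gripper_width: 0.423
finger_force: 40.0
```

```bash
python3 -c "
from t import *
uv();delta(*pose(-.0112,.1,.16))"
```

```text
t 5.08 u -10.5 v 0.1 z 117.0 th 0.1597 yaw -11.28 roll 0.0002 F(u,v,z) [ 0.3  0.3 -3.2] T [-0.09 -0.28  0.04] w 0.423
now 5.0833 [0.4401 0.2026 0.117 ] F [ 0.4  0.2 -3.2] T [-0.09 -0.28  0.04] w 0.423 q [0.16 0.07 1.97 0.06 1.26 0.34]
delta [-0.0001  0.002   0.0169] [ 0.0003 -0.0004 -0.0014]
```

{"method": "carry_out", "body": {
  "series": [0, 0.0003, 0.002, 0, 0, 0, 0, 0.0006, 0.004, 0, 0, 0, 0, 0.001, 0.006, 0, 0, 0, 0, 0.0013, 0.008, 0, 0, 0, 0, 0.0014, 0.009, 0, 0, 0]
}}

```text
time_s: 5.5
eef_pos: [0.4401, 0.2035, 0.1079]
eef_rot: [-2.33, -1.914, 0.152]
ft_force: [-0.9, 0.1, -2.6]
gripper_width: 0.425
finger_force: 40.0
```

{"method": "carry_out", "body": {
  "series": [0, 0.0002, 0.001, 0, 0, 0, 0, 0.0003, 0.0015, 0, 0, 0]
}}

```text
time_s: 5.67
eef_pos: [0.44, 0.2035, 0.1062]
eef_rot: [-2.329, -1.913, 0.152]
ft_force: [0.2, 0.3, -3.7]
gripper_width: 0.423
finger_force: 40.0
```

{"method": "carry_out", "body": {
  "series": [0, 0.0001, 0.0005, 0, 0, 0, 0, 0.0002, 0.001, 0, 0, 0]
}}

```text
time_s: 5.83
eef_pos: [0.4401, 0.2035, 0.1052]
eef_rot: [-2.329, -1.913, 0.152]
ft_force: [0.6, -0.6, -3.6]
gripper_width: 0.421
finger_force: 40.0
```

```bash
python3 -c "
from t import *
uv()"
```

```text
t 5.83 u -10.7 v 1.0 z 105.2 th 0.1591 yaw -11.2 roll 0.0005 F(u,v,z) [ 0.7 -0.4 -3.6] T [-0.04 -0.23  0.04] w 0.421
```

{"method": "carry_out", "body": {
  "series": [0, 0.0001, 0.0005, 0, 0, 0, 0, 0.0002, 0.001, 0, 0, 0]
}}

```text
time_s: 6.0
eef_pos: [0.4402, 0.2035, 0.1042]
eef_rot: [-2.329, -1.913, 0.152]
ft_force: [-0.4, -0.4, -3.4]
gripper_width: 0.421
finger_force: 40.0
```

{"method": "carry_out", "body": {
  "series": [0, 0.0001, 0.0005, 0, 0, 0, 0, 0.0001, 0.0007, 0, 0, 0]
}}

```text
time_s: 6.17
eef_pos: [0.4402, 0.2035, 0.1036]
eef_rot: [-2.329, -1.913, 0.152]
ft_force: [-0.3, -0.1, -2.1]
gripper_width: 0.421
finger_force: 40.0
```

{"method": "carry_out", "body": {
  "series": [0, 0.0001, 0.0005, 0, 0, 0, 0, 0.0001, 0.0007, 0, 0, 0]
}}

```text
time_s: 6.33
eef_pos: [0.4402, 0.2036, 0.1034]
eef_rot: [-2.329, -1.913, 0.152]
ft_force: [-2.3, 0.4, 2.3]
gripper_width: 0.424
finger_force: 40.0
```

```bash
python3 -c "
from t import *
uv()"
```

```text
t 6.33 u -10.6 v 1.0 z 103.4 th 0.1592 yaw -11.2 roll 0.0005 F(u,v,z) [-2.4 -0.1  2.3] T [-0.22  0.14 -0.03] w 0.424
```

{"method": "carry_out", "body": {
  "series": [0, -0.0002, -0.0013, 0, 0, 0, 0, 0.0018, -0.0016, 0, 0, 0, 0, 0.0038, -0.0019, 0, 0, 0, 0, 0.0058, -0.0023, 0, 0, 0, 0, 0.0077, -0.0026, 0, 0, 0]
}}

```text
time_s: 6.75
eef_pos: [0.4482, 0.2018, 0.104]
eef_rot: [-2.33, -1.913, 0.152]
ft_force: [0.4, 0.6, -3.6]
gripper_width: 0.423
finger_force: 40.0
```

```bash
python3 -c "
from t import *
uv()"
```

```text
t 6.75 u -2.4 v 0.9 z 104.0 th 0.1592 yaw -11.21 roll 0.0004 F(u,v,z) [ 0.3  0.6 -3.6] T [-0.1  -0.23  0.04] w 0.423
```

{"method": "carry_out", "body": {
  "series": [0, 0.0009, -0.0006, 0, 0, 0, 0, 0.0019, -0.0007, 0, 0, 0, 0, 0.003, -0.0009, 0, 0, 0]
}}

```text
time_s: 7.0
eef_pos: [0.4511, 0.2013, 0.1045]
eef_rot: [-2.329, -1.913, 0.152]
ft_force: [0.8, 0.7, -2.3]
gripper_width: 0.424
finger_force: 40.0
```

{"method": "carry_out", "body": {
  "series": [0, 0.0005, -0.0001, 0, 0, 0, 0, 0.001, -0.0002, 0, 0, 0]
}}

```text
time_s: 7.17
eef_pos: [0.452, 0.2011, 0.1046]
eef_rot: [-2.329, -1.913, 0.152]
ft_force: [-1.6, 0.6, -3.5]
gripper_width: 0.421
finger_force: 40.0
```

```bash
python3 -c "
from t import *
uv()"
```

```text
t 7.17 u 1.4 v 0.9 z 104.6 th 0.1595 yaw -11.2 roll 0.0004 F(u,v,z) [-1.7  0.3 -3.5] T [-0.04 -0.07 -0.03] w 0.421
```

{"method": "carry_out", "body": {
  "series": [0, 0.0007, -0.0001, 0, 0, 0, 0, 0.0014, -0.0002, 0, 0, 0, 0, 0.0022, -0.0003, 0, 0, 0, 0, 0.003, -0.0005, 0, 0, 0]
}}

```text
time_s: 7.5
eef_pos: [0.4541, 0.2007, 0.1044]
eef_rot: [-2.328, -1.913, 0.155]
ft_force: [-5.8, 0.0, -2.1]
gripper_width: 0.424
finger_force: 40.0
```

```bash
python3 -c "
from t import *
uv()"
```

```text
t 7.5 u 3.6 v 0.9 z 104.4 th 0.1616 yaw -11.19 roll 0.0001 F(u,v,z) [-5.7 -1.1 -2.1] T [0.1  0.78 0.01] w 0.424
```

{"method": "carry_out", "body": {
  "series": [0, 0.001, -0.0002, 0, 0, 0, 0, 0.002, -0.0004, 0, 0, 0, 0, 0.003, -0.0006, 0, 0, 0, 0, 0.004, -0.0008, 0, 0, 0, 0, 0.005, -0.001, 0, 0, 0]
}}

```text
time_s: 7.92
eef_pos: [0.4586, 0.1998, 0.1045]
eef_rot: [-2.327, -1.912, 0.156]
ft_force: [-6.8, 1.0, -0.0]
gripper_width: 0.426
finger_force: 40.0
```

```bash
python3 -c "
from t import *
uv()"
```

```text
t 7.92 u 8.1 v 0.9 z 104.5 th 0.1631 yaw -11.19 roll -0.0 F(u,v,z) [-6.8 -0.4 -0. ] T [0.21 1.13 0.03] w 0.426
```

{"method": "carry_out", "body": {
  "series": [0, 0.001, -0.0003, 0, 0, 0, 0, 0.002, -0.0005, 0, 0, 0, 0, 0.003, -0.0007, 0, 0, 0, 0, 0.004, -0.0009, 0, 0, 0, 0, 0.005, -0.0012, 0, 0, 0]
}}

```text
time_s: 8.33
eef_pos: [0.4628, 0.1989, 0.1046]
eef_rot: [-2.326, -1.911, 0.158]
ft_force: [-9.0, 2.0, 0.2]
gripper_width: 0.422
finger_force: 40.0
```

```bash
python3 -c "
from t import *
uv()"
```

```text
t 8.33 u 12.5 v 0.9 z 104.6 th 0.1652 yaw -11.18 roll -0.0002 F(u,v,z) [-9.2  0.2  0.2] T [0.37 1.54 0.08] w 0.422
```

{"method": "carry_out", "body": {
  "series": [0, 0.001, -0.0003, 0, 0, 0, 0, 0.002, -0.0005, 0, 0, 0, 0, 0.003, -0.0007, 0, 0, 0, 0, 0.004, -0.0009, 0, 0, 0, 0, 0.005, -0.0012, 0, 0, 0]
}}

```text
time_s: 8.75
eef_pos: [0.467, 0.1981, 0.1048]
eef_rot: [-2.324, -1.91, 0.161]
ft_force: [-10.6, 2.2, 0.6]
gripper_width: 0.423
finger_force: 40.0
```

{"method": "carry_out", "body": {
  "series": [0, 0.001, -0.0002, 0, 0, 0, 0, 0.0015, -0.0003, 0, 0, 0]
}}

```text
time_s: 8.92
eef_pos: [0.4683, 0.1978, 0.1048]
eef_rot: [-2.324, -1.91, 0.161]
ft_force: [-10.7, 2.1, 2.3]
gripper_width: 0.426
finger_force: 40.0
```

```bash
python3 -c "
from t import *
uv()
im,d=grab('scene','s3'); cv2.imwrite('pics/s3c.png',cv2.resize(im[240:360,230:360],None,fx=5,fy=5,interpolation=cv2.INTER_CUBIC))"
```

```text
t 8.92 u 18.1 v 0.9 z 104.8 th 0.1678 yaw -11.18 roll -0.0004 F(u,v,z) [-10.9  -0.    2.3] T [0.49 1.94 0.04] w 0.426
```

View pics/s3c.png

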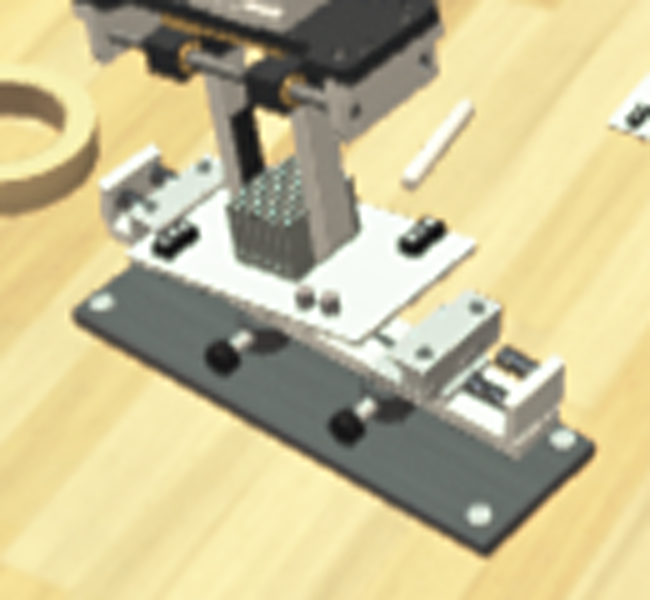

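The far jaw is pushed back about 17 mm. The plate's far end is in its groove and the near end is above the near jaw. I'll push a little further and then lower the near end.

{"method": "carry_out", "body": {
  "series": [0, 0.0008, -0.0004, 0, 0, 0, 0, 0.0016, -0.0008, 0, 0, 0, 0, 0.0018, -0.0009, 0, 0, 0]
}}

```text
time_s: 9.22
eef_pos: [0.4695, 0.1976, 0.1049]
eef_rot: [-2.323, -1.909, 0.163]
ft_force: [-11.6, 3.4, -0.9]
gripper_width: 0.424
finger_force: 40.0
```

```bash
python3 -c "
from t import *
uv()
y,z=.075,.0243
for a in np.arange(.02,.18,.02):
  s,c=np.sin(a),np.cos(a); print(a.round(2),round((y-y*c-z*s)*1e3,2),round((z+y*s-z*c)*1e3,2))"
```

```text
t 9.22 u 19.3 v 0.9 z 104.9 th 0.1694 yaw -11.18 roll -0.0005 F(u,v,z) [-12.1   1.1  -0.9] T [0.6  2.1  0.02] w 0.424
0.02 -0.47 1.5
0.04 -0.91 3.02
0.06 -1.32 4.54
0.08 -1.7 6.07
0.1 -2.05 7.61
0.12 -2.37 9.15
0.14 -2.66 10.7
0.16 -2.91 12.26
```

{"method": "carry_out", "body": {
  "series": [0, -0.0004, 0.0014, -0.02, 0, 0, 0, -0.0008, 0.0029, -0.04, 0, 0, 0, -0.0012, 0.0044, -0.06, 0, 0, 0, -0.0016, 0.0059, -0.08, 0, 0, 0, -0.0016, 0.0059, -0.08, 0, 0]
}}

```text
time_s: 9.63
eef_pos: [0.4666, 0.1981, 0.099]
eef_rot: [-2.373, -1.951, 0.087]
ft_force: [-10.8, 2.9, -2.2]
gripper_width: 0.422
finger_force: 40.0
```

```bash
python3 -c "
from t import *
uv()"
```

```text
t 9.63 u 16.3 v 0.8 z 99.0 th 0.0885 yaw -11.15 roll -0.0008 F(u,v,z) [-11.2   0.8  -2.2] T [0.57 2.07 0.11] w 0.422
```

{"method": "carry_out", "body": {
  "series": [0, -0.0003, 0.0014, -0.02, 0, 0, 0, -0.0007, 0.0029, -0.04, 0, 0, 0, -0.0011, 0.0044, -0.06, 0, 0, 0, -0.0011, 0.0044, -0.06, 0, 0]
}}

```text
time_s: 9.97
eef_pos: [0.4651, 0.1984, 0.0945]
eef_rot: [-2.41, -1.981, 0.029]
ft_force: [-11.5, 3.9, -1.7]
gripper_width: 0.425
finger_force: 40.0
```

```bash
python3 -c "
from t import *
uv()"
```

```text
t 9.97 u 14.9 v 0.8 z 94.5 th 0.0284 yaw -11.16 roll -0.0008 F(u,v,z) [-12.    1.6  -1.7] T [0.63 2.16 0.1 ] w 0.425
```

{"method": "carry_out", "body": {
  "series": [0, -0.0002, 0.001, -0.014, 0, 0, 0, -0.0004, 0.0019, -0.028, 0, 0, 0, -0.0004, 0.0019, -0.028, 0, 0]
}}

```text
time_s: 10.22
eef_pos: [0.4647, 0.1984, 0.0925]
eef_rot: [-2.427, -1.995, 0.002]
ft_force: [-10.9, 3.2, -2.3]
gripper_width: 0.423
finger_force: 40.0
```

```bash
python3 -c "
from t import *
uv()
im,d=grab('scene','s4'); cv2.imwrite('pics/s4c.png',cv2.resize(im[240:360,230:360],None,fx=5,fy=5,interpolation=cv2.INTER_CUBIC))"
```

```text
t 10.22 u 14.5 v 0.7 z 92.5 th 0.0008 yaw -11.17 roll -0.0009 F(u,v,z) [-11.3   1.   -2.3] T [0.73 2.1  0.14] w 0.423
```

View pics/s4c.png

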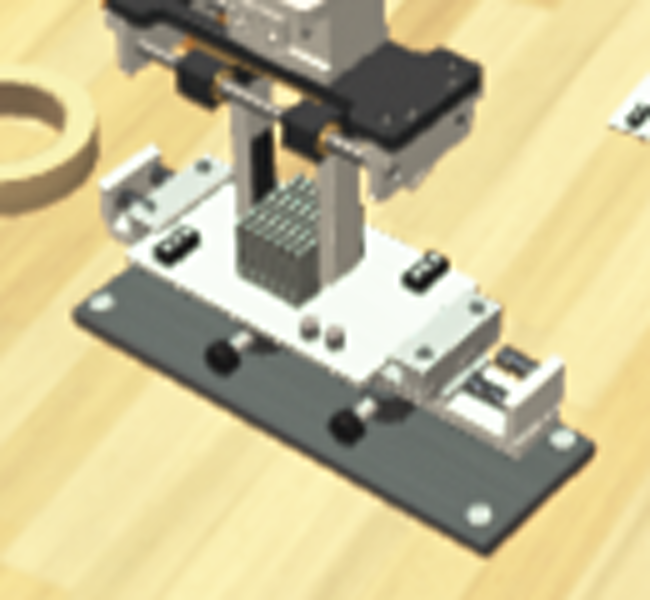

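The plate is level and its near end is inside and below the near jaw's lip. I'll now let the spring push it back.

{"method": "carry_out", "body": {
  "series": [0, -0.0015, 0, 0, 0, 0, 0, -0.003, 0, 0, 0, 0, 0, -0.0045, 0, 0, 0, 0, 0, -0.006, 0, 0, 0, 0]
}}

```text
time_s: 10.6
eef_pos: [0.4595, 0.1994, 0.0924]
eef_rot: [2.427, 1.994, -0.001]
ft_force: [-8.3, 3.4, -3.7]
gripper_width: 0.423
finger_force: 40.0
```

```bash
python3 -c "
from t import *
uv()"
```

```text
t 10.6 u 9.1 v 0.7 z 92.4 th 0.0 yaw -11.18 roll -0.0006 F(u,v,z) [-8.8  1.7 -3.7] T [0.69 1.71 0.17] w 0.423
```

{"method": "carry_out", "body": {
  "series": [0, -0.0015, 0, 0, 0, 0, 0, -0.003, 0, 0, 0, 0, 0, -0.0045, 0, 0, 0, 0, 0, -0.006, 0, 0, 0, 0]
}}

```text
time_s: 10.93
eef_pos: [0.4541, 0.2005, 0.0924]
eef_rot: [2.426, 1.994, 0.001]
ft_force: [-7.0, 3.4, -6.6]
gripper_width: 0.423
finger_force: 40.0
```

```bash
python3 -c "
from t import *
uv()"
```

```text
t 10.93 u 3.7 v 0.7 z 92.4 th -0.0014 yaw -11.18 roll -0.0005 F(u,v,z) [-7.5  1.9 -6.6] T [0.62 1.37 0.13] w 0.423
```

{"method": "carry_out", "body": {
  "series": [0, 0, 0.0003, 0, 0, 0, 0, -0.001, 0.0003, 0, 0, 0, 0, -0.002, 0.0003, 0, 0, 0]
}}

```text
time_s: 11.18
eef_pos: [0.4538, 0.2005, 0.0927]
eef_rot: [2.424, 1.992, 0.005]
ft_force: [-1.4, 1.2, -8.2]
gripper_width: 0.424
finger_force: 40.0
```

```bash
python3 -c "
from t import *
uv()"
```

```text
t 11.18 u 3.4 v 0.7 z 92.7 th -0.0057 yaw -11.18 roll -0.0003 F(u,v,z) [-1.6  0.9 -8.2] T [0.3  0.51 0.17] w 0.424
```

{"method": "carry_out", "body": {
  "series": [0, 0, 0, -0.008, 0, 0, 0, -0.0007, 0, -0.008, 0, 0, 0, -0.0014, 0, -0.008, 0, 0]
}}

```text
time_s: 11.43
eef_pos: [0.4535, 0.2005, 0.0934]
eef_rot: [2.418, 1.986, 0.016]
ft_force: [-2.2, 0.5, -8.4]
gripper_width: 0.427
finger_force: 40.0
```

```bash
python3 -c "
from t import *
uv()
im,d=grab('scene','s5'); cv2.imwrite('pics/s5c.png',cv2.resize(im[240:360,230:360],None,fx=5,fy=5,interpolation=cv2.INTER_CUBIC))"
```

```text
t 11.43 u 3.1 v 0.6 z 93.4 th -0.0164 yaw -11.19 roll -0.0003 F(u,v,z) [-2.2  0.  -8.4] T [0.05 0.54 0.11] w 0.427
```

View pics/s5c.png

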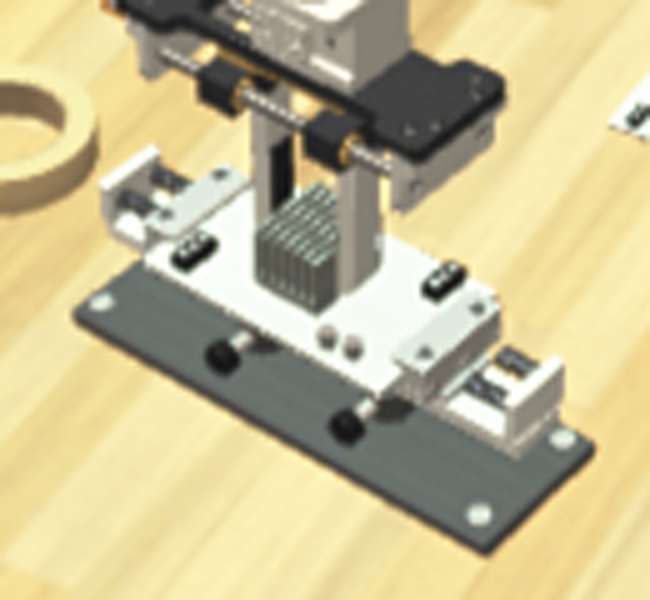

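{"method": "carry_out", "body": {
  "series": [0, 0, 0.0003, 0.006, 0, 0, 0, 0, 0.0006, 0.012, 0, 0, 0, 0, 0.0009, 0.016, 0, 0]
}}

```text
time_s: 11.73
eef_pos: [0.4542, 0.2007, 0.094]
eef_rot: [-2.428, -1.994, -0.0]
ft_force: [-7.0, 0.4, -0.2]
gripper_width: 0.421
finger_force: 40.0
```

```bash
python3 -c "
from t import *
uv()"
```

```text
t 11.73 u 3.7 v 0.9 z 94.0 th -0.0 yaw -11.21 roll 0.0003 F(u,v,z) [-6.9 -0.9 -0.2] T [0.   1.18 0.09] w 0.421
```

```bash
cat > pl.py <<'E'
from t import *
for n in('top','scene'):
    im,d=grab(n,n+'p'); P=cloud(n,d).reshape(-1,3); c=im.reshape(-1,3)
    r=P[:,:2]-HC; u=r@U; v=r@[-U[1],U[0]]
    k=(abs(u)<.06)&(abs(v)<.044)&(P[:,2]>.062)&(P[:,2]<.088)&(c.min(1)>120)&((abs(u)>.037)|(abs(v)>.03))
    A=np.c_[u,v,np.ones(len(u))][k]; z=P[k,2]
    for _ in range(4):
        s=np.linalg.lstsq(A,z,rcond=None)[0]; e=abs(z-A@s); g=e<.004; A,z=A[g],z[g]
    print(n,len(z),'slope u,v',s[:2].round(4),'z0',s[2].round(4))
    for nm,lo,hi in(('far',.066,.09),('near',-.09,-.066)):
        for top in (.079,):
            kk=(P[:,2]>top)&(P[:,2]<.09)&(abs(v)<.03)&(u>lo-.03)&(u<hi+.03)&(abs(u)>.055)
            print(nm,np.percentile(u[kk],[2,98]).round(4),kk.sum())
uv()
E
python3 pl.py
```

```text
top 118 slope u,v [ 0.0214 -0.0426] z0 0.0729
far [0.0572 0.1114] 48Traceback (most recent call last):
  File "pl.py", line 13, in <module>
    print(nm,np.percentile(u[kk],[2,98]).round(4),kk.sum())
             ~~~~~~~~~~~~~^^^^^^^^^^^^^^
    return _quantile_unchecked(
        a, q, axis, out, overwrite_input, method, keepdims, weights)
    return _ureduce(a,
                    func=_quantile_ureduce_func,
    ...<5 lines>...
                    overwrite_input=overwrite_input,
                    method=method)
    r = func(a, **kwargs)
    result = _quantile(arr,
                       quantiles=q,
    ...<2 lines>...
                       out=out,
                       weights=wgt)
    slices_having_nans = np.isnan(arr[-1, ...])
                                  ~~~^^^^^^^^^
IndexError: index -1 is out of bounds for axis 0 with size 0
```

```bash
sed -i "s/for n in('top','scene')/for n in('scene',)/; s/print(nm,np/kk.sum() and print(nm,np/" pl.py; python3 pl.py
```

```text
scene 402 slope u,v [-0.001  -0.0033] z0 0.0759
far [0.0568 0.0971] 162
near [-0.0875 -0.0561] 179
t 11.83 u 3.7 v 1.0 z 94.0 th -0.0001 yaw -11.22 roll 0.0004 F(u,v,z) [-6.5 -1.3 -1.4] T [0.09 1.12 0.01] w 0.423
```

{"method": "carry_out", "body": {
  "series": [0, 0, 0.0005, 0, 0, 0, 0, 0, 0.001, 0, 0, 0, 0, 0, 0.0013, 0, 0, 0, 0, 0, 0.0013, 0, 0, 0]
}}

```text
time_s: 12.17
eef_pos: [0.4543, 0.2009, 0.0928]
eef_rot: [-2.428, -1.994, -0.001]
ft_force: [-5.6, 0.1, -1.4]
gripper_width: 0.421
finger_force: 40.0
```

```bash
python3 -c "
from t import *
uv()"
```

```text
t 12.17 u 3.8 v 1.2 z 92.8 th -0.0006 yaw -11.21 roll 0.0008 F(u,v,z) [-5.5 -0.9 -1.4] T [0.12 1.14 0.08] w 0.421
```

Now continue toward the centre.

{"method": "carry_out", "body": {
  "series": [0, -0.0007, 0, 0, 0, 0, 0, -0.0014, 0, 0, 0, 0, 0, -0.002, 0, 0, 0, 0]
}}

```text
time_s: 12.42
eef_pos: [0.4532, 0.2011, 0.0927]
eef_rot: [2.426, 1.993, 0.004]
ft_force: [-1.3, 0.4, -3.1]
gripper_width: 0.426
finger_force: 40.0
```

```bash
python3 -c "
from t import *
uv()"
```

```text
t 12.42 u 2.6 v 1.1 z 92.7 th -0.0031 yaw -11.21 roll 0.001 F(u,v,z) [-1.3  0.2 -3.1] T [-0.02  0.54  0.14] w 0.426
```

{"method": "carry_out", "body": {
  "series": [0, -0.0007, 0, 0.001, 0, 0, 0, -0.0014, 0, 0.002, 0, 0, 0, -0.002, 0, 0.002, 0, 0]
}}

```text
time_s: 12.67
eef_pos: [0.4514, 0.2015, 0.0927]
eef_rot: [2.427, 1.994, 0.003]
ft_force: [0.7, -0.7, -1.8]
gripper_width: 0.424
finger_force: 40.0
```

```bash
python3 -c "
from t import *
uv()"
```

```text
t 12.67 u 0.8 v 1.1 z 92.7 th -0.002 yaw -11.2 roll 0.0011 F(u,v,z) [ 0.9 -0.6 -1.8] T [-0.12 -0.04  0.09] w 0.424
```

{"method": "carry_out", "body": {
  "series": [0, -0.0002, 0.0003, 0.002, 0, 0, 0, -0.0002, 0.0006, 0.002, 0, 0]
}}

```text
time_s: 12.83
eef_pos: [0.4513, 0.2016, 0.0924]
eef_rot: [-2.427, -1.994, -0.001]
ft_force: [-0.3, -1.2, 1.7]
gripper_width: 0.425
finger_force: 40.0
```

{"method": "carry_out", "body": {
  "series": [0, 0, 0, 0, 0, 0, 0, 0, 0, 0, 0, 0, 0, 0, 0, 0, 0, 0, 0, 0, 0, 0, 0, 0, 0, 0, 0, 0, 0, 0],
  "fingers": 0.7,
  "grip_force": 5
}}

```text
time_s: 13.25
eef_pos: [0.4499, 0.2016, 0.0913]
eef_rot: [-2.426, -1.992, 0.002]
ft_force: [0.5, -0.2, -0.0]
gripper_width: 0.694
finger_force: 0.0
```

```bash
python3 -c "
from t import *
uv()"; python3 pl.py
```

```text
t 13.25 u -0.7 v 1.0 z 91.3 th 0.0031 yaw -11.21 roll 0.0006 F(u,v,z) [ 0.6 -0.  -0. ] T [-0.04 -0.03 -0.03] w 0.694
scene 354 slope u,v [-0.0042 -0.0103] z0 0.0744
far [0.0596 0.0899] 135
near [-0.0907 -0.0586] 171
t 13.3 u -0.6 v 1.0 z 91.3 th 0.003 yaw -11.21 roll 0.0006 F(u,v,z) [ 0.5 -0.1  0.3] T [-0.09 -0.09  0.02] w 0.697
```

{"method": "carry_out", "body": {
  "series": [0, 0, -0.01, 0, 0, 0, 0, 0, -0.04, 0, 0, 0, 0, 0, -0.08, 0, 0, 0, 0, 0, -0.12, 0, 0, 0, 0, 0, -0.15, 0, 0, 0]
}}

```text
time_s: 13.72
eef_pos: [0.451, 0.2016, 0.2456]
eef_rot: [-2.427, -1.994, -0.003]
ft_force: [-0.0, -0.4, 0.4]
gripper_width: 0.701
finger_force: 0.0
```

{"method": "carry_out", "body": {
  "series": [-0.04, 0, 0, 0, 0, 0, -0.08, 0, 0, 0, 0, 0, -0.12, 0, 0, 0, 0, 0, -0.16, 0, 0, 0, 0, 0, -0.2, 0, 0, 0, 0, 0]
}}

```text
time_s: 14.13
eef_pos: [0.4108, 0.0039, 0.2421]
eef_rot: [-2.426, -1.994, 0.001]
ft_force: [0.9, -0.5, 0.2]
gripper_width: 0.698
finger_force: 0.0
```

```bash
sed -i "s/for n in('scene',)/for n in('top','scene')/" pl.py; python3 pl.py; python3 -c "
from t import *
im=cv2.imread('pics/topp.png'); a=cv2.resize(im[200:315,190:290],None,fx=5,fy=5,interpolation=cv2.INTER_CUBIC)
b=cv2.resize(cv2.imread('pics/scenep.png')[250:350,235:360],None,fx=2.4,fy=2.4,interpolation=cv2.INTER_CUBIC)
o=np.zeros((575,800,3),np.uint8); o[:,:500]=a; o[:b.shape[0],500:800]=b[:,:300]; cv2.imwrite('pics/fin.png',o)
m=(cv2.cvtColor(im,cv2.COLOR_BGR2HSV))
P=cloud('top',np.load('pics/topp.npy')).reshape(-1,3); r=P[:,:2]-HC; u=r@U; v=r@[-U[1],U[0]]
k=(P[:,2]>.098)&(P[:,2]<.115)&(abs(u)<.05)&(abs(v)<.05); q=np.c_[u,v][k].astype(np.float32); print('sink',cv2.minAreaRect(q))
k=(P[:,2]>.07)&(P[:,2]<.078)&(abs(u)<.055)&(abs(v)<.055); q=np.c_[u,v][k]; print(np.percentile(q[:,1],[1,99]))"
```

```text
top 561 slope u,v [ 0.0018 -0.0054] z0 0.0732
far [0.0566 0.1071] 169
near [-0.1047 -0.0571] 171
scene 421 slope u,v [0.0021 0.0038] z0 0.0742
far [0.0572 0.09  ] 144
near [-0.0906 -0.0576] 179
t 14.23 u 0.1 v -203.5 z 242.1 th 0.0013 yaw -11.68 roll -0.0008 F(u,v,z) [0.2 0.7 0.2] T [-0.02 -0.06 -0.03] w 0.701
sink ((-4.236958920955658e-05, 0.0011357013136148453), (0.04023794084787369, 0.05082343518733978), 0.05654135346412659)
[-0.04363301  0.04564252]
```

View pics/fin.png

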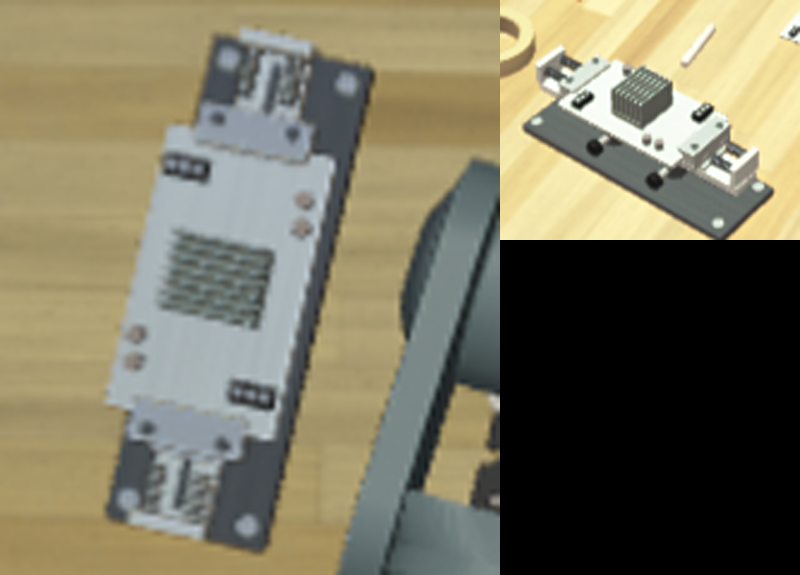

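The plate sits level, centred (u about 0, v about 1 mm) and aligned, with both ends under the lips. The tool is clear of it, so I'm handing the job in.

{"method": "carry_out", "body": {
  "series": [0, 0, 0, 0, 0, 0, 0, 0, 0, 0, 0, 0, 0, 0, 0, 0, 0, 0]
}}

```text
time_s: 14.48
eef_pos: [0.4117, 0.0063, 0.2414]
eef_rot: [-2.423, -1.995, 0.002]
ft_force: [0.2, 0.5, -0.3]
gripper_width: 0.703
finger_force: 0.0
```

```bash
python3 -c "
from plant import job
print(job.finish_job())"
```

```text
the job is handed in; nothing more can be done
None
```

The power module is loaded in the spring holder, heat sink up, level and centred to about 1 mm with both ends under the lips; I let go of it and handed the job in at about 14.5 s, and `finish_job()` returned no verdict.

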